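# Sort stripped engine parts into their tray, stand and pan

## Robot

A 6-joint arm with a two-finger parallel gripper is mounted at the origin on the work surface. World frame = base frame: x ahead of the robot, y to its left, z up, the work surface at z = 0. Lengths are in m, angles in rad, forces in N, time in s.
With the tool pointing down it reaches from about 0.375 to 0.9 m from the base axis. Payload 3.1 kg.
Tool frame: the origin (TCP) lies on the centre line of the jaws, within the pads' length; the fingertips stand 8 mm ahead of it and the grasp point (between the pads) lies 11 mm behind it; z points along the fingers, y is the line along which they close (so a half turn about z gives the same grasp; the last joint's range is limited). The gripper opens to 85 mm and grips with 20 to 120 N. Pads are 22 mm wide; open, the fingers measure 114 mm over their backs; the gripper's body (76 mm by 85 mm) begins 54 mm behind the grasp point. The pads swing forward as they close: fully open they stand 13 mm farther back than shut.
Start: joints at [1.014, 0.527, 1.433, -0, 1.181, -0.178], TCP at [0.231, 0.581, 0.239] pointing down, gripper open.
Joint ranges: [-3.08, 3.08], [-0.75, 2.2], [0.22, 2.44], [-1.43, 4.57], [0, 2.65], [-2.85, 2.85]. Speed limits (rad/s): [2.79, 2.79, 3.14, 3.14, 3.14, 3.14].

## Interface

Orientations are given as a 3x3 rotation matrix whose columns are the frame's x, y, z axes.
In Python, from rig import read_state, read_camera, camera_model, hand_in, look_for, landmark_of gives the robot as it stands.
- The arm moves only by the tool step_arm, never from a script. Its argument "moves" is a list of rows, each a list of 5 numbers: the opening, from -1 (shut) to 1 (fully open), then the shift along the world's x, y, z in cm, then the turn about the world's z in degrees. A call has exactly 8 rows; each row is the pose to reach, as a shift and turn from the pose commanded when the call began; what a row does not reach only later rows make up. A row lasts 1/10 s, in which the tool goes at most 50 mm and 8.59 degrees, less where a joint would pass 70% of its speed; a pose out of reach is approached as far as the arm can. A call with a gripper value outside its range is refused whole. The fingers move at their own pace and stop on an object; the grip force is fixed at half the most. Time passes only in rows, so rows that repeat a pose let the fingers close, or fill a call up. It gives the time, the measured TCP pose, the force, the opening and the grip force at its end, in the units of the state.
- read_state(): the state, without advancing time (a new reading comes with each control period).
- read_camera(name): name is "side" or "top" or "wrist"; returns (picture, depth): 400x640x3 uint8, red, green, blue; 400x640 float32, m along the optical axis (not along the pixel's ray), 0 where there is no reading.
- camera_model(name): a dict with "vertical_fov" (degrees; the focal length in pixels is half the picture's height over the tangent of half this angle, whatever the lens; pixels are square), "cx", "cy" (the principal point, pixels), "distortion" ([k1, k2, p1, p2, k3] as OpenCV has them; the pictures are not rectified), "xyz" and "orientation" of the camera in the world; the wrist camera has in their place "tool_from_camera" (4x4, takes a point from camera to tool coordinates, whose origin is the TCP and whose axes are the flange's). Camera axes: x right, y down, z forward; pixel columns grow to the right and rows downward; lengths in m; the calibration is good to about 2 mm. A picture is of the moment at which its call begins: read the wrist's pose just before it. camera_model takes no time and is no camera call.
- hand_in(): hands the job in; it is judged then, once.
Trained networks look in the newest picture that a camera, given by its name, has taken for a name from the list of things; names that differ only in an ending like _2 or _b are one class to them, and where a whole thing is asked for, a point or a joint stands for the part that bears it (a point fixed in the world has none). Each returns a list of dicts, best first, with "score" (0 to 1); they miss things now and then, are a little off and sometimes report something else, mostly with a low value. They report only what shows in the picture. A call takes as long as a camera call. They do not tell look-alikes from the thing itself.
- look_for(camera, thing): "point" ([x, y, z] in m, in world coordinates, good to about 4 mm: the middle of the surface that is visible of it).
- landmark_of(camera, thing): "point" ([x, y, z] in m, in world coordinates, good to about 4 mm: a listed point, or the origin of a listed thing).
The state is a dict: "time": time; "joint_pos": joint angles; "dq": joint speeds; "effort": joint torques, N m; "ee_pos": TCP position; "orientation": TCP orientation; "wrist_force": force on the tool from outside, world axes, zero at the start; "torque": the same for the moment, N m; "finger_gap": finger opening in m; "grip_force": force on a finger pad.
Only numpy, scipy, OpenCV 4.12 (cv2) and the standard library are available. Lean on these libraries where they do the work, as an engineer would, in place of code of your own. Each camera call takes 0.05 s, during which the arm holds its last target. There are 200 camera calls.

## Task

Sort the loose engine parts lying on the bench: stand the two pistons crown up in the two-bay wooden tray, one in each bay, and stand the arched bearing cap on its feet in the shallow steel pan. Put both bearings flat over the post of the steel stand, the wide one at the bottom and the narrow one on top of it. Set each part down rather than dropping it, and leave everything released and at rest.

Things in the scene. Friction and masses are not known exactly. Their poses are not given: they have to be found in the camera images.
- wide_bearing: The wide bearing, a steel ring with a ring of small dark rollers on its face: 66 mm outer diameter, 40 mm bore, 24 mm high, 0.38 kg, lying flat. Origin: centre of its underside, z up along its axis.
- narrow_bearing: The narrow bearing, the same look but smaller: 50 mm outer diameter, 36 mm bore, 24 mm high, 0.17 kg, lying flat. Origin: centre of its underside, z up along its axis.
- piston_a: Piston, a plain aluminium drum with three dark ring grooves near the top and two dark round valve pockets on the crown; 54 mm diameter, 48 mm tall, 0.19 kg; stands crown up. Both pistons are alike. Origin: centre of its underside; z up through the crown; the y axis runs along its pin bore (no matter for the job).
- piston_b: Piston, a plain aluminium drum with three dark ring grooves near the top and two dark round valve pockets on the crown; 54 mm diameter, 48 mm tall, 0.19 kg; stands crown up. Both pistons are alike. Origin: centre of its underside; z up through the crown; the y axis runs along its pin bore (no matter for the job).
- bearing_cap: Bearing cap, a dark steel bridge-shaped block standing on two feet: 84 mm long (x), 26 mm thick (y), 38 mm tall (z), 0.40 kg. The feet are 24 mm long each, at its two ends; the middle 36 mm is an arch, solid only from 22 to 38 mm height. Two pale bolt holes on top. Origin: centre of its underside (between the feet); z up. Gripped across y at its middle.
- bearing_stand: Bearing stand, fixed to the bench: a dark steel disc of 100 mm diameter and 8 mm height with an upright post of 16 mm diameter in its centre, the post's tip 62 mm above the bench. Origin: centre of the disc's underside; z up along the post.
- piston_tray: Wooden tray with two square bays side by side, fixed to the bench: 88 mm (x) by 172 mm (y) outside, 16 mm high, open top, walls, divider and floor 4 mm thick. Each bay is 80 mm square inside; the bay centres lie at y = +42 mm and y = -42 mm in its frame. Origin: centre of its underside, z up.
- cap_pan: Shallow steel pan, one compartment, fixed to the bench: 116 mm (x) by 64 mm (y) outside, 18 mm high, open top, walls and floor 3 mm thick, so the cap fits in only lengthwise, along x, either way round. Origin: centre of its underside, z up.
Mind the look-alikes: they are no part of the job. Leave any purple look-alike of the bearing_cap alone. Leave any purple look-alike of the piston_a alone.

How it is judged:
By the outcome, as a careful person would: the job done as asked, in the order asked, and still so for the second after the job is handed in, with the robot touching nothing.
It also fails if it takes over 128 s, if anything falls off the work surface, if the arm or the gripper's body presses on something with over 40 N, if the wrist force passes 120 N, or if a joint passes its speed limit or range.

## Working session

There is one attempt and no reset: what is moved stays moved. The work goes in short steps, Python scripts to look and compute and a tool call to move; the robot and the scene stay as the last step left them, time stands still between calls to the robot, and variables do not carry over. Pictures are saved under pics/ and viewed, at most 14 in all, crops included, and the job is handed in when it is done.

Besides the shell and the picture viewer there is one more tool, called as name(argument=value, ...) on one line, values as JSON. step_arm: Moves the arm, as the interface text tells. Its arguments: {"type":"object","properties":{"moves":{"type":"array"}},"required":["moves"]}

```bash
mkdir -p pics; ls; cat > h.py <<'E'
import numpy as np, cv2
from rig import *
def cam(name):
    m=camera_model(name); st=read_state(); img,d=read_camera(name)
    if 'xyz' in m: R=np.array(m['orientation']);t=np.array(m['xyz'])
    else:
        T=np.eye(4);T[:3,:3]=st['orientation'];T[:3,3]=st['ee_pos'];T=T@np.array(m['tool_from_camera']);R=T[:3,:3];t=T[:3,3]
    f=200/np.tan(np.radians(m['vertical_fov'])/2)
    K=np.array([[f,0,m['cx']],[0,f,m['cy']],[0,0,1]])
    return img,d,K,np.array(m['distortion'],float),R,t
def cloud(c):
    img,d,K,D,R,t=c
    v,u=np.mgrid[:400,:640]
    p=cv2.undistortPoints(np.stack([u,v],-1).reshape(-1,1,2).astype(np.float64),K,D).reshape(400,640,2)
    P=np.dstack([p,np.ones((400,640))])*d[...,None]
    W=P@R.T+t; W[d<=0]=np.nan
    return W
def px(c,X):
    img,d,K,D,R,t=c
    X=np.atleast_2d(X)
    return cv2.projectPoints((X-t)@R,np.zeros(3),np.zeros(3),K,D)[0].reshape(-1,2)
def save(n,img): cv2.imwrite('pics/'+n,img[...,::-1])
E
python3 - <<'E'
from h import *
T=['wide_bearing','narrow_bearing','piston_a','bearing_cap','bearing_stand','piston_tray','cap_pan']
for n in ['top','side']:
    c=cam(n); save(n+'0.png',c[0]); np.savez(n+'0.npz',W=cloud(c),img=c[0])
    print(n,c[5].round(3))
    for t in T:
        for fn in (look_for,landmark_of):
            for r in fn(n,t):
                if r['score']>.2: print(t,fn.__name__[0],round(r['score'],2),np.round(r['point'],3),px(c,r['point']).round().tolist())
E
```

```text
pics
top [ 0.395 -0.015  1.169]
wide_bearing c 0.78 [0.37  0.287 0.024] [[202.0, 248.0]]
wide_bearing c 0.77 [0.366 0.289 0.001] [[204.0, 249.0]]
narrow_bearing c 0.56 [0.429 0.146 0.024] [[255.0, 226.0]]
narrow_bearing c 0.28 [0.367 0.286 0.026] [[202.0, 248.0]]
narrow_bearing c 0.73 [0.429 0.142 0.001] [[258.0, 226.0]]
piston_a c 0.88 [ 0.464 -0.005  0.047] [[312.0, 213.0]]
piston_a c 0.78 [ 0.46  -0.139  0.05 ] [[362.0, 216.0]]
piston_a c 0.71 [ 0.382 -0.058  0.047] [[331.0, 245.0]]
piston_a c 0.4 [0.665 0.006 0.003] [[309.0, 143.0]]
piston_a c 0.79 [ 0.465 -0.007 -0.001] [[312.0, 214.0]]
piston_a c 0.7 [ 0.384 -0.058 -0.002] [[331.0, 244.0]]
bearing_cap c 0.87 [ 0.33  -0.177  0.038] [[376.0, 265.0]]
bearing_cap c 0.71 [ 0.456 -0.139  0.046] [[362.0, 217.0]]
bearing_cap c 0.61 [ 0.376 -0.273  0.04 ] [[412.0, 248.0]]
bearing_cap c 0.79 [ 0.332 -0.176  0.   ] [[374.0, 263.0]]
bearing_cap c 0.62 [ 0.375 -0.278  0.   ] [[411.0, 248.0]]
bearing_stand c 0.86 [0.519 0.391 0.003] [[169.0, 192.0]]
bearing_stand c 0.67 [ 0.521  0.395 -0.001] [[168.0, 192.0]]
piston_tray c 0.86 [ 0.52  -0.38
[... 656 characters left out ...]
 [[282.0, 191.0]]
piston_a c 0.9 [ 0.375 -0.064 -0.006] [[378.0, 230.0]]
piston_a c 0.87 [ 0.457 -0.141  0.001] [[373.0, 202.0]]
piston_a c 0.59 [ 0.465 -0.007 -0.002] [[334.0, 222.0]]
bearing_cap c 0.84 [ 0.322 -0.164  0.033] [[423.0, 209.0]]
bearing_cap c 0.79 [ 0.375 -0.272  0.036] [[429.0, 184.0]]
bearing_cap c 0.91 [ 0.328 -0.177  0.002] [[422.0, 216.0]]
bearing_cap c 0.62 [ 0.382 -0.279  0.004] [[427.0, 192.0]]
bearing_stand c 0.71 [0.522 0.391 0.003] [[166.0, 292.0]]
piston_tray c 0.56 [ 0.515 -0.38   0.005] [[408.0, 164.0]]
piston_tray c 0.58 [ 0.512 -0.383 -0.   ] [[409.0, 165.0]]
cap_pan c 0.93 [0.661 0.002 0.005] [[281.0, 191.0]]
cap_pan c 0.75 [0.662 0.004 0.002] [[280.0, 192.0]]
```

View pics/top0.png

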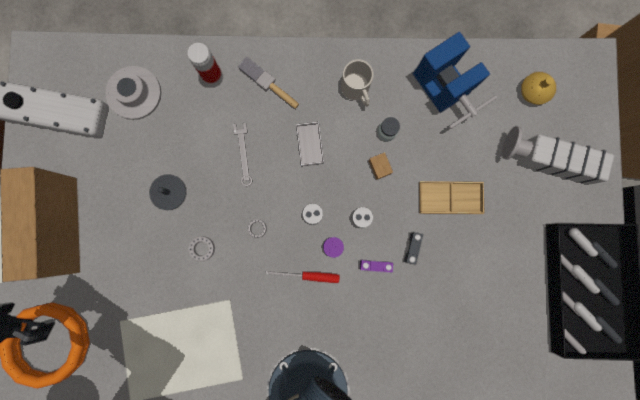

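```bash
python3 - <<'E'
from h import *
i=cv2.imread('pics/top0.png')[170:290,290:440]; cv2.imwrite('pics/crop0.png',cv2.resize(i,None,fx=5,fy=5,interpolation=cv2.INTER_CUBIC))
z=np.load('top0.npz');W=z['W'];img=z['img']
# per-object: points above z threshold near given xy -> centre via minAreaRect/minEnclosingCircle
for n,x,y,r,lo,hi in [('wide',.368,.288,.05,.018,.035),('narrow',.428,.144,.04,.018,.035),('pA',.464,-.006,.04,.04,.06),('pB',.46,-.139,.04,.04,.06),('pC',.383,-.058,.04,.04,.06),('cap1',.331,-.177,.06,.03,.05),('cap2',.376,-.275,.06,.03,.05),('standpost',.52,.393,.03,.04,.07),('standdisc',.52,.393,.07,.004,.02),('tray',.52,-.386,.12,.01,.03),('pan',.664,.006,.09,.012,.03)]:
    m=(np.hypot(W[...,0]-x,W[...,1]-y)<r)&(W[...,2]>lo)&(W[...,2]<hi)
    P=W[m]
    if len(P)<5: print(n,len(P));continue
    q=(P[:,:2]*1000).astype(np.float32)
    (cx,cy),(w,h),a=cv2.minAreaRect(q);c,rr=cv2.minEnclosingCircle(q)
    print(n,len(P),'rect',round(cx,1),round(cy,1),round(w),round(h),round(a,1),'circ',np.round(c,1),round(rr,1),'z',np.median(P[:,2]).round(4),P[:,2].max().round(4),'rgb',np.median(img[m],0))
for s in ('top0','side0'):
    W=np.load(s+'.npz')['W'];m=(W[...,0]>.55)&(W[...,0]<.6)&(abs(W[...,1])<.2);print(s,'bench z',np.nanmedian(W[m][:,2]))
E
```

```text
wide 322 rect 368.4 290.1 64 64 73.0 circ [368.9 290.1] 33.2 z 0.0253 0.0322 rgb [144. 138. 137.]
narrow 135 rect 425.2 143.4 46 46 1.0 circ [424.1 143.5] 24.7 z 0.0254 0.0313 rgb [141. 136. 135.]
pA 324 rect 463.5 -7.5 51 51 89.9 circ [463.8  -7.2] 26.8 z 0.0495 0.0554 rgb [184. 181. 179.]
pB 327 rect 456.1 -138.8 52 52 44.8 circ [ 456.7 -139.3] 27.0 z 0.0492 0.0557 rgb [185. 182. 180.]
pC 332 rect 377.3 -62.8 50 53 0.2 circ [377.  -63.1] 27.1 z 0.0498 0.0545 rgb [127.  74. 148.]
cap1 320 rect 328.7 -177.9 83 26 86.7 circ [ 329. -178.] 43.0 z 0.0397 0.0459 rgb [128.  76. 149.]
cap2 336 rect 377.6 -277.8 27 84 76.0 circ [ 376.9 -278.4] 42.6 z 0.0397 0.0447 rgb [81. 83. 86.]
standpost 45 rect 520.7 392.8 14 15 40.4 circ [521.1 393.6] 8.5 z 0.0594 0.0663 rgb [56. 57. 59.]
standdisc 1117 rect 519.6 393.8 130 138 51.0 circ [519.3 392.9] 69.8 z 0.0092 0.0189 rgb [72. 74. 77.]
tray 441 rect 516.1 -384.7 89 174 0.5 circ [ 515.8 -385.2] 95.4 z 0.0165 0.0234 rgb [155. 132.  96.]
pan 159 rect 660.4 3.3 117 64 8.0 circ [660.3   3.9] 65.3 z 0.0189 0.0244 rgb [143. 138. 137.]
top0 bench z 0.001943007823037468
side0 bench z -0.0011916394576331202
```

View pics/crop0.png

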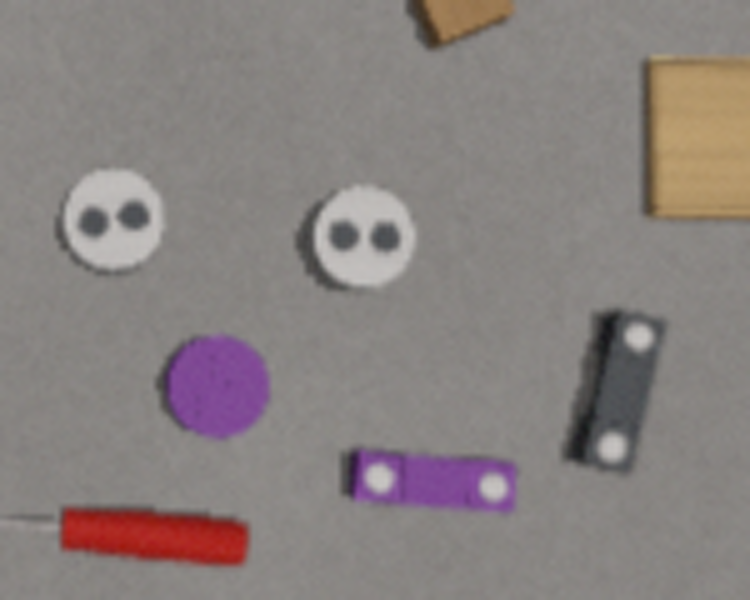

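The top view shows candidate pistons at (312,213) and (362,217), both aluminium, and a purple drum at (333,246). Candidate caps are the dark one at (413,248) and a purple one at (377,266). The close crop confirms the choice: the two pale drums with valve pockets and the dark block. The bearings are at (202,248) wide and (257,228) narrow. The stand is at (168,192), the tray at (450,197) and the pan at (309,143).

```bash
python3 - <<'E'
from h import *
s=read_state();print(s['time'],np.round(s['ee_pos'],4),np.round(s['orientation'],3).tolist(),s['finger_gap'])
W=np.load('side0.npz')['W']
for n,x,y,r,lo,hi in [('wide',.368,.288,.05,.018,.035),('narrow',.428,.144,.04,.018,.035),('pA',.464,-.006,.04,.042,.06),('pB',.46,-.139,.04,.042,.06),('cap2',.376,-.275,.06,.034,.05),('standpost',.52,.393,.03,.04,.07),('tray',.52,-.386,.12,.012,.03),('pan',.664,.006,.09,.012,.03)]:
    m=(np.hypot(W[...,0]-x,W[...,1]-y)<r)&(W[...,2]>lo)&(W[...,2]<hi)
    P=W[m];q=(P[:,:2]*1000).astype(np.float32)
    (cx,cy),(w,h),a=cv2.minAreaRect(q)
    print(n,len(P),round(cx,1),round(cy,1),round(w),round(h),round(a,1),'z',np.percentile(P[:,2],[50,90]).round(4))
E
```

```text
1.5 [0.2311 0.5807 0.2393] [[-0.929, 0.37, -0.0], [0.37, 0.929, 0.0], [0.0, 0.0, -1.0]] 0.08553323750984876
wide 628 367.1 293.2 63 66 52.5 z [0.023  0.0244]
narrow 196 422.9 145.5 48 49 87.2 z [0.0221 0.0235]
pA 263 462.8 -4.2 53 55 10.2 z [0.0468 0.048 ]
pB 213 454.7 -137.2 55 51 88.5 z [0.0466 0.0478]
cap2 178 377.8 -276.7 30 87 77.6 z [0.0369 0.038 ]
standpost 109 518.9 396.4 15 13 43.9 z [0.0536 0.0603]
tray 179 514.6 -383.7 90 174 0.6 z [0.0141 0.0155]
pan 175 660.0 5.4 119 66 7.9 z [0.0151 0.0168]
```

step_arm(moves=[[1,1.8,-4.4,-0.5,-8.5],[1,3.5,-8.8,-1,-17],[1,5.3,-13.2,-1.5,-25.5],[1,7,-17.6,-2,-34],[1,8.7,-22,-2.5,-42.5],[1,10.5,-26.4,-3,-51],[1,12.2,-30.8,-3.5,-59.5],[1,14,-35.2,-4,-68]])

```text
time: 2.3
ee_pos: [0.3717, 0.2271, 0.1995]
orientation: [[0.0, 1.0, 0.001], [1.0, -0.0, 0.0], [0.0, 0.001, -1.0]]
wrist_force: [1.4, 0.2, 0.3]
finger_gap: 0.0851
grip_force: 0.0
```

step_arm(moves=[[1,1.8,-4.4,0,-0.3],[1,3.5,-8.8,0,-0.3],[1,5.3,-13.2,0,-0.3],[1,7,-17.6,-1,-0.3],[1,8.5,-21.5,-2,-0.3],[1,9.2,-23.5,-3,-0.3],[1,9.2,-23.5,-4,-0.3],[1,9.2,-23.5,-4,-0.3]])

```text
time: 3.1
ee_pos: [0.4619, -0.0062, 0.1582]
orientation: [[0.002, 1.0, -0.003], [1.0, -0.002, 0.001], [0.001, -0.003, -1.0]]
wrist_force: [0.3, 1.2, -0.3]
finger_gap: 0.0855
grip_force: 0.0
```

```bash
cat > w.py <<'E'
from h import *
import sys
def rect(W,x,y,r,lo,hi):
    m=(np.hypot(W[...,0]-x,W[...,1]-y)<r)&(W[...,2]>lo)&(W[...,2]<hi)
    P=W[m]
    if len(P)<5: return len(P)
    q=(P[:,:2]*1000).astype(np.float32)
    (cx,cy),(w,h),a=cv2.minAreaRect(q)
    return len(P),round(cx,1),round(cy,1),round(w),round(h),round(a,1),P[:,2].round(4)[len(P)//2],'max',P[:,2].max().round(4)
E
python3 - <<'E'
from w import *
c=cam('wrist');W=cloud(c);save('w1.png',c[0]);print(read_state()['ee_pos'])
print(rect(W,.463,-.006,.045,.04,.06)); print(np.nanmedian(W[(abs(W[...,2])<.01)][:,2]))
E
```

```text
[ 0.4619163  -0.00557976  0.15873322]
(2977, 465.0, -5.2, 53, 54, 1.1, np.float64(0.0471), 'max', np.float64(0.0486))
-0.0016958573633296115
```

View pics/w1.png

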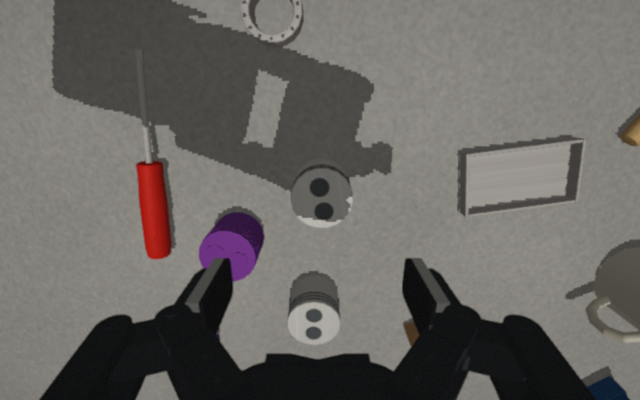

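The wrist view shows piston A at (322,195), centred on the jaws. The purple drum at (232,245) is clear of them. I descend.

step_arm(moves=[[1,0.2,0,-4,0],[1,0.2,0,-8,0],[1,0.2,0,-11,0],[1,0.2,0,-13.2,0],[1,0.2,0,-13.2,0],[-1,0.2,0,-13.2,0],[-1,0.2,0,-13.2,0],[-1,0.2,0,-13.2,0]])

```text
time: 3.95
ee_pos: [0.4658, -0.0061, 0.0292]
orientation: [[-0.0, 1.0, 0.003], [1.0, 0.0, -0.001], [-0.001, 0.003, -1.0]]
wrist_force: [-0.3, 1.6, 3.6]
finger_gap: 0.0526
grip_force: 62.3
```

step_arm(moves=[[-1,0,0,0,0],[-1,0,0,0,0],[-1,0,0,0,0],[-1,0,0,0,0],[-1,0,0,1,0],[-1,0,0,3,0],[-1,0,0,7,0],[-1,0,0,10,0]])

```text
time: 4.75
ee_pos: [0.4651, -0.0063, 0.1297]
orientation: [[0.0, 1.0, 0.001], [1.0, -0.0, -0.0], [-0.0, 0.001, -1.0]]
wrist_force: [0.3, -0.3, -1.6]
finger_gap: 0.0524
grip_force: 63.6
```

step_arm(moves=[[-1,0.6,-4,0,0],[-1,1.2,-8.7,0,0],[-1,1.8,-13.4,0,0],[-1,2.4,-18.1,0,0],[-1,3,-22.8,0,0],[-1,3.6,-27.5,0,0],[-1,4.2,-32.2,0,0],[-1,4.7,-36.9,0,0]])

```text
time: 5.55
ee_pos: [0.5117, -0.377, 0.1284]
orientation: [[0.0, 1.0, 0.0], [1.0, -0.0, -0.0], [-0.0, 0.0, -1.0]]
wrist_force: [0.9, 0.3, -2.2]
finger_gap: 0.0522
grip_force: 63.7
```

step_arm(moves=[[-1,0.3,-3.2,0,0],[-1,0.4,-5.1,0,0],[-1,0.4,-5.1,-2,0],[-1,0.4,-5.1,-4.5,0],[-1,0.4,-5.1,-6.5,0],[-1,0.4,-5.1,-8,0],[-1,0.4,-5.1,-8,0],[-1,0.4,-5.1,-8,0]])

```text
time: 6.35
ee_pos: [0.5162, -0.4264, 0.0478]
orientation: [[-0.0, 1.0, 0.0], [1.0, 0.0, -0.0], [-0.0, 0.0, -1.0]]
wrist_force: [-0.0, 0.2, -1.8]
finger_gap: 0.0523
grip_force: 63.6
```

```bash
python3 - <<'E'
from w import *
for i in range(3):
    s=read_state();print(np.round(s['ee_pos'],4),np.round(s['wrist_force'],1));c=cam('side')
W=cloud(c);save('s1.png',cv2.resize(c[0][100:260,320:520],None,fx=4,fy=4))
print(rect(W,.516,-.427,.045,.03,.07),rect(W,.515,-.385,.12,.012,.02))
E
```

```text
[ 0.5162 -0.4264  0.0478] [-0.   0.2 -1.8]
[ 0.5166 -0.4268  0.0485] [ 0.3  0.7 -1.7]
[ 0.5168 -0.427   0.0488] [-0.3 -0.6 -2.2]
0 2
```

View pics/s1.png

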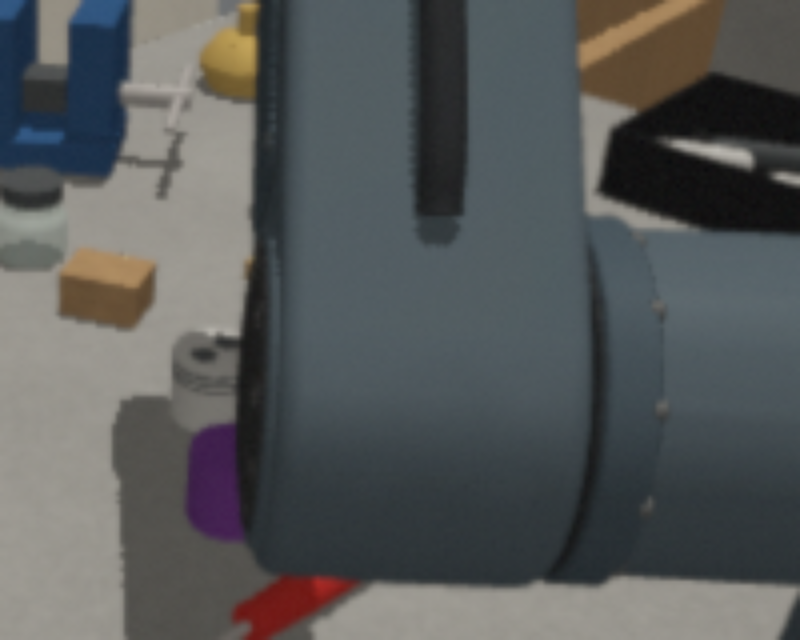

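The side view is blocked by the arm, so I lower the piston by feel.

step_arm(moves=[[-1,0,0,-0.5,0],[-1,0,0,-1,0],[-1,0,0,-1.2,0],[-1,0,0,-1.3,0],[-1,0,0,-1.4,0],[-1,0,0,-1.4,0],[-1,0,0,-1.4,0],[-1,0,0,-1.4,0]])

```text
time: 7.3
ee_pos: [0.5162, -0.4264, 0.0334]
orientation: [[0.0, 1.0, 0.0], [1.0, -0.0, -0.0], [-0.0, 0.0, -1.0]]
wrist_force: [-0.6, -0.5, -1.7]
finger_gap: 0.0519
grip_force: 63.9
```

step_arm(moves=[[-1,0,0,-0.1,0],[-1,0,0,-0.1,0],[-1,0,0,-0.2,0],[-1,0,0,-0.2,0],[-1,0,0,-0.3,0],[-1,0,0,-0.3,0],[-1,0,0,-0.3,0],[-1,0,0,-0.3,0]])

```text
time: 8.1
ee_pos: [0.5162, -0.4265, 0.0332]
orientation: [[-0.0, 1.0, 0.0], [1.0, 0.0, -0.001], [-0.001, 0.0, -1.0]]
wrist_force: [-3.4, 4.9, 14.2]
finger_gap: 0.052
grip_force: 65.5
```

step_arm(moves=[[-1,0,0,0.2,0],[-1,0,0,0.2,0],[0.6,0,0,0.2,0],[0.8,0,0,0.2,0],[1,0,0,0.2,0],[1,0,0,0.2,0],[1,0,0,1.5,0],[1,0,0,4,0]])

```text
time: 8.9
ee_pos: [0.515, -0.4251, 0.0691]
orientation: [[0.0, 1.0, -0.003], [1.0, -0.0, 0.004], [0.004, -0.003, -1.0]]
wrist_force: [0.4, 0.2, 0.7]
finger_gap: 0.0854
grip_force: 0.0
```

step_arm(moves=[[1,0,0,4,0],[1,-0.5,4.5,7,0],[1,-1.3,9.2,8,0],[1,-2,14,8,0],[1,-3,18.8,8,0],[1,-4,23.5,8,0],[1,-5,27,8,0],[1,-6,28.8,8,0]])

```text
time: 9.7
ee_pos: [0.4549, -0.1352, 0.1512]
orientation: [[-0.002, 1.0, -0.0], [1.0, 0.002, 0.001], [0.001, -0.0, -1.0]]
wrist_force: [-0.1, -0.7, -0.1]
finger_gap: 0.0853
grip_force: 0.0
```

```bash
python3 - <<'E'
from w import *
s=read_state();c=cam('wrist');W=cloud(c);print(np.round(s['ee_pos'],4),s['finger_gap'])
print(rect(W,.456,-.138,.045,.04,.06))
c=cam('top');W=cloud(c)
for a in [(.456,-.138,.045,.04,.06),(.516,-.427,.045,.04,.07)]:print(rect(W,*a))
E
```

```text
[ 0.4549 -0.1352  0.1512] 0.08529085343180873
(3086, 457.4, -137.3, 53, 53, 24.6, np.float64(0.0467), 'max', np.float64(0.0482))
(16, 441.1, -121.8, 18, 6, 31.3, np.float64(0.0511), 'max', np.float64(0.0522))
(357, 515.5, -427.2, 52, 54, 47.8, np.float64(0.0546), 'max', np.float64(0.0588))
```

step_arm(moves=[[1,0.1,-0.2,-4,0],[1,0.1,-0.2,-8,0],[1,0.1,-0.2,-11,0],[1,0.1,-0.2,-12.3,0],[1,0.1,-0.2,-12.3,0],[-1,0.1,-0.2,-12.3,0],[-1,0.1,-0.2,-12.3,0],[-1,0.1,-0.2,-12.3,0]])

```text
time: 10.6
ee_pos: [0.4582, -0.1412, 0.0289]
orientation: [[-0.0, 1.0, 0.003], [1.0, 0.0, -0.002], [-0.002, 0.003, -1.0]]
wrist_force: [-0.3, -1.3, 2.4]
finger_gap: 0.0526
grip_force: 62.6
```

step_arm(moves=[[-1,0,0,0,0],[-1,0,0,0,0],[-1,0,0,0,0],[-1,0,0,0,0],[-1,0,0,1,0],[-1,0,0,3,0],[-1,0,0,6,0],[-1,0,0,8,0]])

```text
time: 11.4
ee_pos: [0.4571, -0.1402, 0.1092]
orientation: [[-0.0, 1.0, 0.001], [1.0, 0.0, -0.0], [-0.0, 0.001, -1.0]]
wrist_force: [0.7, -0.4, -2.7]
finger_gap: 0.0522
grip_force: 63.3
```

step_arm(moves=[[-1,1.4,-4.8,0,0],[-1,2.7,-9.6,0,0],[-1,4.1,-14.3,0,0],[-1,5.4,-18.5,0,0],[-1,5.8,-20.3,0,0],[-1,5.8,-20.3,-2,0],[-1,5.8,-20.3,-4,0],[-1,5.8,-20.3,-5,0]])

```text
time: 12.2
ee_pos: [0.5138, -0.3423, 0.0561]
orientation: [[0.0, 1.0, -0.003], [1.0, -0.0, 0.003], [0.003, -0.003, -1.0]]
wrist_force: [-0.9, 0.5, -1.6]
finger_gap: 0.0525
grip_force: 63.3
```

step_arm(moves=[[-1,0,0,-1,0],[-1,0,0,-1.8,0],[-1,0,0,-2.1,0],[-1,0,0,-2.2,0],[-1,0,0,-2.3,0],[-1,0,0,-2.4,0],[-1,0,0,-2.4,0],[-1,0,0,-2.4,0]])

```text
time: 13.0
ee_pos: [0.5152, -0.3434, 0.0336]
orientation: [[0.0, 1.0, 0.0], [1.0, -0.0, -0.0], [-0.0, 0.0, -1.0]]
wrist_force: [0.5, -1.1, -1.9]
finger_gap: 0.0525
grip_force: 63.3
```

step_arm(moves=[[-1,0,0,-0.1,0],[-1,0,0,-0.1,0],[-1,0,0,-0.1,0],[0.6,0,0,-0.1,0],[0.8,0,0,-0.1,0],[1,0,0,0,0],[1,0,0,1.5,0],[1,0,0,5,0]])

```text
time: 13.8
ee_pos: [0.5134, -0.3418, 0.0817]
orientation: [[0.0, 1.0, -0.005], [1.0, -0.0, 0.005], [0.005, -0.005, -1.0]]
wrist_force: [-0.0, -0.7, 0.3]
finger_gap: 0.0854
grip_force: 0.0
```

step_arm(moves=[[1,0,0,7,0],[1,-2,0,11,8.5],[1,-5,1,12,17],[1,-8.5,3,12,25.5],[1,-11.5,4.8,12,34],[1,-13.8,6.6,12,42.5],[1,-13.8,6.6,12,51],[1,-13.8,6.6,12,59.5]])

```text
time: 14.6
ee_pos: [0.3763, -0.2767, 0.2046]
orientation: [[-0.865, 0.503, 0.001], [0.503, 0.865, -0.001], [-0.001, -0.0, -1.0]]
wrist_force: [-0.4, -0.8, -0.6]
finger_gap: 0.0855
grip_force: 0.0
```

step_arm(moves=[[1,0,0,-2,8.5],[1,0,0,-3,16.5],[1,0,0,-3,16.5],[1,0,0,-3,16.5],[1,0,0,-3,16.5],[1,0,0,-3,16.5],[1,0,0,-3,16.5],[1,0,0,-3,16.5]])

```text
time: 15.4
ee_pos: [0.3772, -0.2774, 0.1736]
orientation: [[-0.97, 0.242, 0.0], [0.242, 0.97, -0.0], [-0.0, -0.0, -1.0]]
wrist_force: [0.5, -0.0, -0.8]
finger_gap: 0.0858
grip_force: 0.0
```

```bash
python3 - <<'E'
from w import *
s=read_state();c=cam('wrist');W=cloud(c);print(np.round(s['ee_pos'],4),np.round(s['orientation'],3).tolist())
save('w2.png',c[0])
print(rect(W,.377,-.277,.06,.03,.05))
for n in ('top','side'):
  W=cloud(cam(n))
  for a in [(.515,-.343,.045,.045,.07),(.516,-.427,.045,.045,.07)]:print(n,rect(W,*a))
E
```

```text
[ 0.3772 -0.2774  0.1736] [[-0.97, 0.242, 0.0], [0.242, 0.97, -0.0], [-0.0, -0.0, -1.0]]
(2378, 377.1, -277.0, 26, 84, 75.9, np.float64(0.035), 'max', np.float64(0.0391))
top (352, 514.9, -341.7, 52, 55, 20.3, np.float64(0.0531), 'max', np.float64(0.0599))
top (341, 515.6, -427.5, 52, 52, 37.4, np.float64(0.0557), 'max', np.float64(0.0585))
side 0
side 0
```

View pics/w2.png

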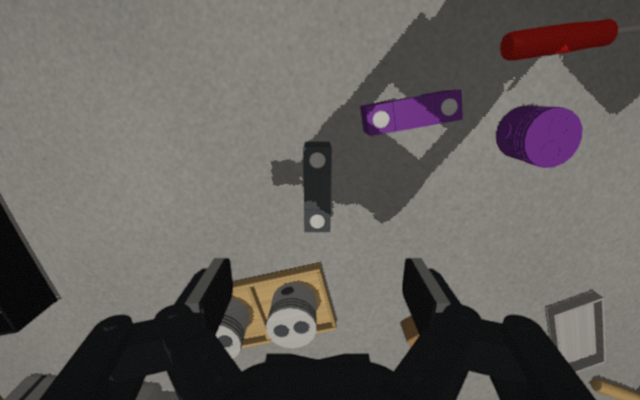

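Both pistons stand in their bays, and the dark cap at (317,187) lies centred between the jaws.

step_arm(moves=[[1,0,0,-5,0],[1,0,0,-10,0],[1,0,0,-13,0],[1,0,0,-14.7,0],[1,0,0,-14.7,0],[-1,0,0,-14.7,0],[-1,0,0,-14.7,0],[-1,0,0,-14.7,0]])

```text
time: 16.35
ee_pos: [0.3777, -0.278, 0.0275]
orientation: [[-0.97, 0.242, 0.002], [0.242, 0.97, -0.002], [-0.002, -0.002, -1.0]]
wrist_force: [-0.2, 0.4, -0.1]
finger_gap: 0.044
grip_force: 0.0
```

step_arm(moves=[[-1,0,0,0,0],[-1,0,0,0,0],[-1,0,0,0,0],[-1,0,0,0,0],[-1,0,0,0,0],[-1,0,0,1,0],[-1,0,0,4,0],[-1,0,0,8,0]])

```text
time: 17.15
ee_pos: [0.3759, -0.276, 0.1063]
orientation: [[-0.97, 0.242, -0.003], [0.242, 0.97, 0.004], [0.004, 0.003, -1.0]]
wrist_force: [0.8, -0.7, -3.2]
finger_gap: 0.0249
grip_force: 59.7
```

step_arm(moves=[[-1,2,2,3,3],[-1,5.3,5.3,5,6],[-1,8.7,8.7,5,9],[-1,12,12,5,12],[-1,15.4,15.4,5,15],[-1,18.7,18.7,5,18],[-1,22,22,5,22],[-1,25.4,25.4,5,22]])

```text
time: 17.95
ee_pos: [0.6311, -0.0214, 0.1565]
orientation: [[-0.99, -0.141, -0.002], [-0.141, 0.99, 0.0], [0.002, 0.0, -1.0]]
wrist_force: [0.5, -0.8, -3.8]
finger_gap: 0.0247
grip_force: 59.9
```

step_arm(moves=[[-1,2,1.9,0,0],[-1,3,2.7,0,0],[-1,3,2.7,-3,0],[-1,3,2.7,-5,0],[-1,3,2.7,-7,0],[-1,3,2.7,-8,0],[-1,3,2.7,-8,0],[-1,3,2.7,-8,0]])

```text
time: 18.75
ee_pos: [0.6611, 0.0031, 0.0769]
orientation: [[-0.99, -0.139, 0.0], [-0.139, 0.99, -0.0], [-0.0, -0.0, -1.0]]
wrist_force: [0.2, -0.7, -2.6]
finger_gap: 0.0246
grip_force: 59.8
```

```bash
python3 - <<'E'
from w import *
for n in ('wrist','side'):
  s=read_state();c=cam(n);W=cloud(c);print(np.round(s['ee_pos'],4),np.round(s['orientation'][:,1] if hasattr(s['orientation'],'shape') else s['orientation'],3))
  save('p_'+n+'.png',c[0] if n=='wrist' else cv2.resize(c[0][120:260,200:400],None,fx=4,fy=4))
  print(rect(W,.66,.004,.08,.012,.022),rect(W,.66,.004,.07,.06,.1))
E
```

```text
[0.6611 0.0031 0.0769] [-0.139  0.99  -0.   ]
(1615, 644.7, 3.0, 83, 64, 7.8, np.float64(0.0172), 'max', np.float64(0.0179)) (10578, 660.3, 1.9, 50, 87, 82.4, np.float64(0.0855), 'max', np.float64(0.1))
[0.6617 0.0032 0.0774] [-0.139  0.99  -0.001]
(175, 659.2, 5.3, 117, 67, 8.8, np.float64(0.0178), 'max', np.float64(0.0185)) (395, 657.1, 5.0, 53, 81, 78.6, np.float64(0.0642), 'max', np.float64(0.0998))
```

View pics/p_side.png

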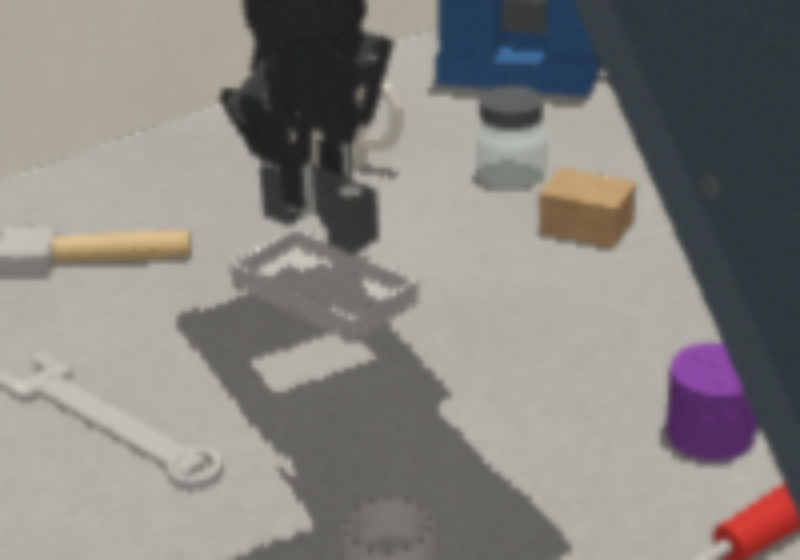

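The side crop shows the cap held level above the pan at about (330,270), aligned with it. I lower it.

step_arm(moves=[[-1,0,0.1,-1.5,0],[-1,0,0.1,-3,0],[-1,0,0.1,-4,0],[-1,0,0.1,-4.3,0],[-1,0,0.1,-4.5,0],[-1,0,0.1,-4.6,0],[-1,0,0.1,-4.6,0],[-1,0,0.1,-4.6,0]])

```text
time: 19.65
ee_pos: [0.6623, 0.0045, 0.0306]
orientation: [[-0.99, -0.139, 0.003], [-0.139, 0.99, -0.0], [-0.003, -0.001, -1.0]]
wrist_force: [0.0, 0.4, -1.9]
finger_gap: 0.0246
grip_force: 60.0
```

step_arm(moves=[[-1,0,0,-0.1,0],[-1,0,0,-0.1,0],[-1,0,0,-0.2,0],[-1,0,0,-0.2,0],[-1,0,0,-0.3,0],[-1,0,0,-0.3,0],[-1,0,0,-0.3,0],[-1,0,0,-0.3,0]])

```text
time: 20.45
ee_pos: [0.6623, 0.0045, 0.0305]
orientation: [[-0.99, -0.139, 0.003], [-0.139, 0.99, -0.001], [-0.003, -0.001, -1.0]]
wrist_force: [-3.3, 0.4, 14.8]
finger_gap: 0.0246
grip_force: 62.2
```

step_arm(moves=[[-1,0,0,0.2,0],[-1,0,0,0.2,0],[0,0,0,0.2,0],[0.2,0,0,0.3,0],[0.6,0,0,0.3,0],[1,0,0,0.5,0],[1,0,0,3,0],[1,0,0,7,0]])

```text
time: 21.25
ee_pos: [0.6587, 0.005, 0.0948]
orientation: [[-0.99, -0.139, -0.007], [-0.139, 0.99, 0.001], [0.007, 0.002, -1.0]]
wrist_force: [0.8, 0.3, -0.3]
finger_gap: 0.0853
grip_force: 0.0
```

step_arm(moves=[[1,-2,2,4,0],[1,-5,5,5,0],[1,-8.5,8.3,5,0],[1,-12,11.7,5,0],[1,-15.4,15,5,0],[1,-18.8,18.4,5,0],[1,-22.2,21.7,5,0],[1,-25.5,25,5,0]])

```text
time: 22.05
ee_pos: [0.4047, 0.2557, 0.1475]
orientation: [[-0.99, -0.139, 0.0], [-0.139, 0.99, 0.0], [-0.0, 0.0, -1.0]]
wrist_force: [0.0, 0.3, -0.4]
finger_gap: 0.0857
grip_force: 0.0
```

step_arm(moves=[[1,-2.5,2.5,0,0],[1,-3.9,3.7,-1,0],[1,-3.9,3.7,-2,0],[1,-3.9,3.7,-2,0],[1,-3.9,3.7,-2,0],[1,-3.9,3.7,-2,0],[1,-3.9,3.7,-2,0],[1,-3.9,3.7,-2,0]])

```text
time: 22.85
ee_pos: [0.3678, 0.2914, 0.1275]
orientation: [[-0.99, -0.138, 0.001], [-0.138, 0.99, 0.0], [-0.001, 0.0, -1.0]]
wrist_force: [-0.3, -0.9, -0.9]
finger_gap: 0.0854
grip_force: 0.0
```

```bash
python3 - <<'E'
from w import *
s=read_state();c=cam('wrist');W=cloud(c);print(np.round(s['ee_pos'],4),s['finger_gap'])
save('w3.png',c[0]);print(rect(W,.368,.291,.05,.018,.035))
c=cam('top');W=cloud(c);print(rect(W,.66,.004,.05,.03,.06));save('t3.png',cv2.resize(c[0][80:280,130:530],None,fx=2,fy=2))
E
```

```text
[0.3678 0.2914 0.1275] 0.0854282815498232
(2922, 367.5, 293.6, 65, 65, 49.1, np.float64(0.0214), 'max', np.float64(0.0246))
(297, 661.5, 3.6, 85, 26, 8.2, np.float64(0.0464), 'max', np.float64(0.05))
```

View pics/w3.png

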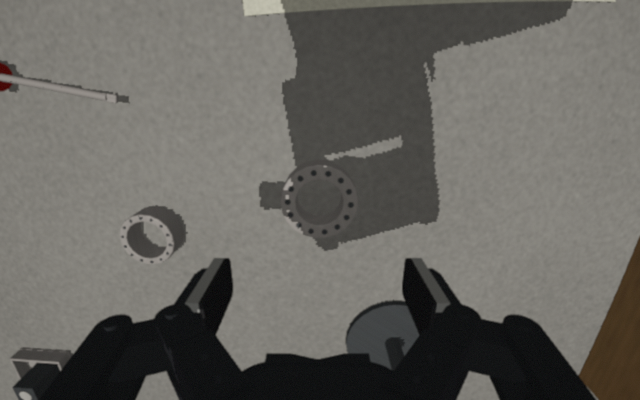

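View pics/t3.png

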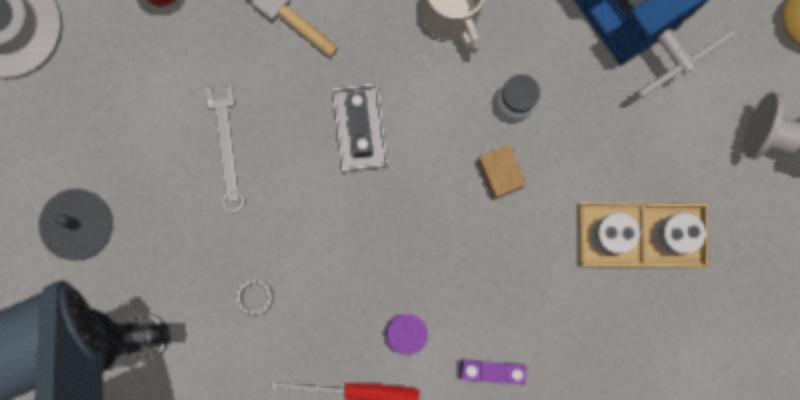

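The wrist view has the wide bearing at (320,200) between the jaws. The top view shows the cap inside the pan at (360,128) and the pistons upright in their bays at (619,233) and (684,233).

step_arm(moves=[[1,0,0.1,-4,0],[1,0,0.1,-8,0],[1,0,0.1,-10.5,0],[1,0,0.1,-11.5,0],[1,0,0.1,-11.5,0],[-1,0,0.1,-11.5,0],[-1,0,0.1,-11.5,0],[-1,0,0.1,-11.5,0]])

```text
time: 23.75
ee_pos: [0.3678, 0.2929, 0.0144]
orientation: [[-0.99, -0.139, 0.003], [-0.139, 0.99, 0.001], [-0.003, 0.001, -1.0]]
wrist_force: [-1.1, -1.6, 5.2]
finger_gap: 0.0642
grip_force: 64.3
```

step_arm(moves=[[-1,0,0,0,0],[-1,0,0,0,0],[-1,0,0,0,0],[-1,0,0,0,0],[-1,0,0,1,0],[-1,0,0,4,0],[-1,0,0,8,0],[-1,0,0,11,0]])

```text
time: 24.55
ee_pos: [0.3671, 0.2928, 0.125]
orientation: [[-0.99, -0.139, 0.002], [-0.139, 0.99, 0.001], [-0.002, 0.001, -1.0]]
wrist_force: [0.6, 0.1, -3.9]
finger_gap: 0.0637
grip_force: 68.4
```

```bash
python3 - <<'E'
from w import *
s=read_state();c=cam('wrist');W=cloud(c);print(np.round(s['ee_pos'],4),s['finger_gap'])
print('stand post',rect(W,.52,.394,.03,.045,.07),'bearing',rect(W,s['ee_pos'][0],s['ee_pos'][1],.04,s['ee_pos'][2]-.006,s['ee_pos'][2]+.016))
E
```

```text
[0.3671 0.2928 0.125 ] 0.06368916182421169
stand post 0 bearing (10823, 365.6, 294.8, 66, 69, 46.4, np.float64(0.1326), 'max', np.float64(0.141))
```

step_arm(moves=[[-1,3.5,2.3,1,0],[-1,7,4.6,1,0],[-1,10.5,6.9,1,0],[-1,13.5,8.9,1,0],[-1,15.3,10.1,1,0],[-1,15.3,10.1,0,0],[-1,15.3,10.1,-1,0],[-1,15.3,10.1,-1,0]])

```text
time: 25.4
ee_pos: [0.5167, 0.3919, 0.1098]
orientation: [[-0.99, -0.139, -0.007], [-0.139, 0.99, -0.004], [0.007, -0.003, -1.0]]
wrist_force: [-0.5, -0.9, -3.8]
finger_gap: 0.0636
grip_force: 68.4
```

```bash
python3 - <<'E'
from w import *
s=read_state();print(np.round(s['ee_pos'],4))
c=cam('wrist');W=cloud(c);print('wr',rect(W,.52,.394,.025,.04,.07));save('w4.png',c[0])
c=cam('side');W=cloud(c);save('s4.png',cv2.resize(c[0][190:340,60:260],None,fx=4,fy=4))
print('side post',rect(W,.52,.394,.025,.03,.07),'disc',rect(W,.52,.394,.053,.004,.014),'bearing',rect(W,.52,.394,.04,.085,.13))
E
```

```text
[0.5167 0.3919 0.1098]
wr (42, 526.8, 395.6, 10, 5, 86.7, np.float64(0.0607), 'max', np.float64(0.0613))
side post (147, 518.6, 394.9, 15, 13, 49.2, np.float64(0.0525), 'max', np.float64(0.0619)) disc (1472, 519.1, 394.5, 98, 100, 75.8, np.float64(0.0063), 'max', np.float64(0.0137)) bearing (1146, 515.3, 392.1, 66, 66, 55.4, np.float64(0.1166), 'max', np.float64(0.1298))
```

View pics/s4.png

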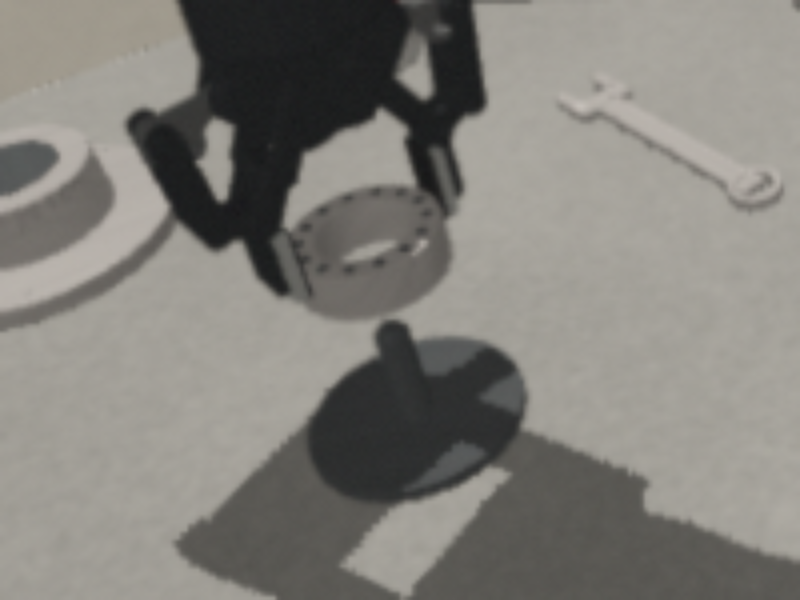

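View pics/w4.png

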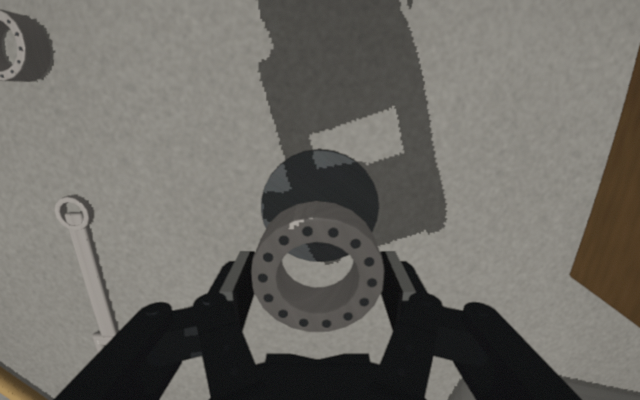

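The pictures show the bearing at (370,250) level above the post at (392,330). Its measured centre is still a few mm short, so I let it settle first.

step_arm(moves=[[-1,0,0,0,0],[-1,0,0,0,0],[-1,0,0,-0.5,0],[-1,0,0,-1,0],[-1,0,0,-1.5,0],[-1,0,0,-2,0],[-1,0,0,-2,0],[-1,0,0,-2,0]])

```text
time: 26.3
ee_pos: [0.52, 0.3936, 0.0919]
orientation: [[-0.99, -0.139, -0.001], [-0.139, 0.99, -0.0], [0.001, -0.0, -1.0]]
wrist_force: [-1.4, 0.6, -3.5]
finger_gap: 0.0637
grip_force: 68.4
```

```bash
python3 - <<'E'
from w import *
s=read_state();print(np.round(s['ee_pos'],4))
c=cam('side');W=cloud(c)
print('bearing',rect(W,.52,.394,.04,.077,.11))
E
```

```text
[0.52   0.3936 0.0919]
bearing (1088, 518.3, 393.9, 66, 68, 52.0, np.float64(0.0996), 'max', np.float64(0.1097))
```

step_arm(moves=[[-1,0.1,0,-1.5,0],[-1,0.1,0,-3,0],[-1,0.1,0,-4.5,0],[-1,0.1,0,-5.7,0],[-1,0.1,0,-6.3,0],[-1,0.1,0,-6.6,0],[-1,0.1,0,-6.7,0],[-1,0.1,0,-6.7,0]])

```text
time: 27.15
ee_pos: [0.5214, 0.3939, 0.0256]
orientation: [[-0.99, -0.139, 0.001], [-0.139, 0.99, 0.0], [-0.001, 0.0, -1.0]]
wrist_force: [1.1, -0.3, -3.8]
finger_gap: 0.0641
grip_force: 68.4
```

step_arm(moves=[[-1,0,0,-0.1,0],[-1,0,0,-0.1,0],[-1,0,0,-0.2,0],[-1,0,0,-0.2,0],[-1,0,0,-0.3,0],[-1,0,0,-0.3,0],[-1,0,0,-0.3,0],[-1,0,0,-0.3,0]])

```text
time: 27.95
ee_pos: [0.5212, 0.3937, 0.0226]
orientation: [[-0.99, -0.139, 0.0], [-0.139, 0.99, 0.0], [-0.0, 0.0, -1.0]]
wrist_force: [0.1, 0.6, -0.0]
finger_gap: 0.0637
grip_force: 68.7
```

step_arm(moves=[[-1,0,0,0,0],[0.7,0,0,0,0],[0.8,0,0,0,0],[1,0,0,0,0],[1,0,0,0.5,0],[1,0,0,3,0],[1,0,0,7,0],[1,0,0,11,0]])

```text
time: 28.75
ee_pos: [0.5207, 0.3934, 0.1331]
orientation: [[-0.99, -0.139, -0.001], [-0.139, 0.99, -0.001], [0.001, -0.0, -1.0]]
wrist_force: [0.9, 0.3, 0.1]
finger_gap: 0.0854
grip_force: 0.0
```

step_arm(moves=[[1,-1.5,-4,1,0],[1,-3.3,-8.5,1,0],[1,-5,-13,1,0],[1,-6.8,-17.5,1,0],[1,-8.5,-22,1,0],[1,-9.7,-24.9,0,0],[1,-9.7,-24.9,-1,0],[1,-9.7,-24.9,-1,0]])

```text
time: 29.55
ee_pos: [0.424, 0.1442, 0.122]
orientation: [[-0.991, -0.137, -0.001], [-0.137, 0.991, 0.0], [0.001, 0.0, -1.0]]
wrist_force: [0.1, 0.3, 0.1]
finger_gap: 0.0856
grip_force: 0.0
```

step_arm(moves=[[1,0,0,0,0],[1,0,0,0,0],[1,0,0,0,0],[1,0,0,0,0],[1,0,0,0,0],[1,0,0,0,0],[1,0,0,0,0],[1,0,0,0,0]])

```text
time: 30.35
ee_pos: [0.4241, 0.1447, 0.1223]
orientation: [[-0.99, -0.139, 0.0], [-0.139, 0.99, 0.0], [-0.0, -0.0, -1.0]]
wrist_force: [-0.5, 0.4, 0.3]
finger_gap: 0.0849
grip_force: 0.0
```

```bash
python3 - <<'E'
from w import *
s=read_state();c=cam('wrist');W=cloud(c);print(np.round(s['ee_pos'],4))
print('narrow',rect(W,.424,.1445,.04,.018,.035))
for n in ('side','top'):
  W=cloud(cam(n));print(n,'wide',rect(W,.52,.394,.05,.025,.04))
E
```

```text
[0.4241 0.1447 0.1223]
narrow (1365, 424.0, 145.5, 49, 49, 7.5, np.float64(0.0226), 'max', np.float64(0.0243))
side wide (565, 518.4, 394.0, 66, 62, 86.0, np.float64(0.0302), 'max', np.float64(0.0393))
top wide (338, 521.2, 391.6, 66, 62, 89.6, np.float64(0.0378), 'max', np.float64(0.0389))
```

step_arm(moves=[[1,0,0,-4,0],[1,0,0,-8,0],[1,0,0,-10,0],[1,0,0,-10.9,0],[1,0,0,-10.9,0],[-1,0,0,-10.9,0],[-1,0,0,-10.9,0],[-1,0,0,-10.9,0]])

```text
time: 31.3
ee_pos: [0.4248, 0.1449, 0.015]
orientation: [[-0.99, -0.139, 0.003], [-0.139, 0.99, 0.0], [-0.003, 0.0, -1.0]]
wrist_force: [-0.8, -0.4, 11.3]
finger_gap: 0.0478
grip_force: 59.9
```

step_arm(moves=[[-1,0,0,0,0],[-1,0,0,0,0],[-1,0,0,0,0],[-1,0,0,0,0],[-1,0,0,1,0],[-1,0,0,4,0],[-1,0,0,8,0],[-1,0,0,11,0]])

```text
time: 32.1
ee_pos: [0.424, 0.1447, 0.1257]
orientation: [[-0.99, -0.139, 0.001], [-0.139, 0.99, 0.0], [-0.001, -0.0, -1.0]]
wrist_force: [1.1, 1.0, -3.8]
finger_gap: 0.0483
grip_force: 62.7
```

step_arm(moves=[[-1,1.5,4,1,0],[-1,3.3,8.5,1,0],[-1,5,13,1,0],[-1,6.8,17.5,1,0],[-1,8.5,22,1,0],[-1,9.6,24.9,0,0],[-1,9.6,24.9,0,0],[-1,9.6,24.9,0,0]])

```text
time: 32.9
ee_pos: [0.5188, 0.3936, 0.1231]
orientation: [[-0.99, -0.141, -0.002], [-0.141, 0.99, -0.001], [0.002, -0.001, -1.0]]
wrist_force: [-0.5, -0.5, -1.8]
finger_gap: 0.048
grip_force: 62.7
```

```bash
python3 - <<'E'
from w import *
c=cam('side');s=read_state();print(np.round(s['ee_pos'],4));c=cam('side');W=cloud(c)
save('s5.png',cv2.resize(c[0][190:340,60:260],None,fx=4,fy=4))
print('bearing',rect(W,.52,.394,.035,s['ee_pos'][2]-.012,s['ee_pos'][2]+.016))
E
```

```text
[0.5188 0.3928 0.1233]
bearing (742, 514.0, 390.3, 52, 55, 54.2, np.float64(0.1313), 'max', np.float64(0.1388))
```

View pics/s5.png

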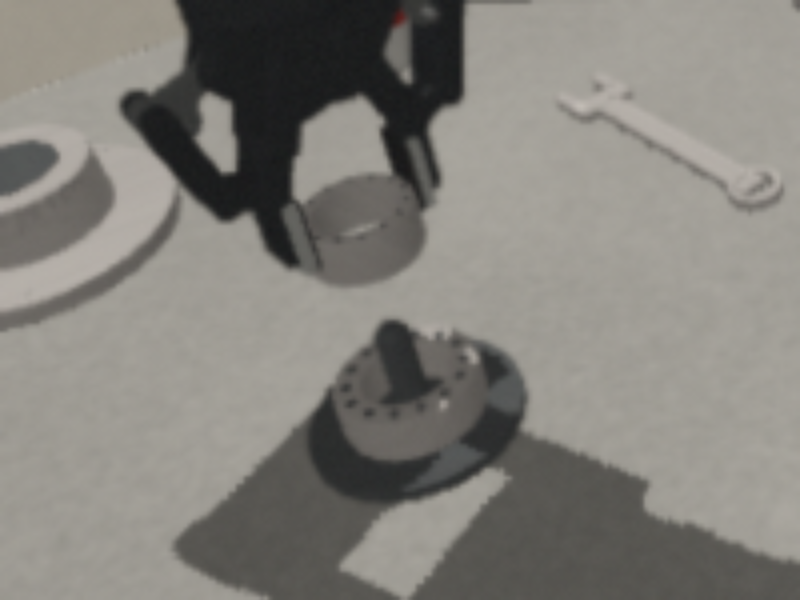

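The wide bearing lies flat over the post at (410,390), and the narrow one is held level above it at (365,230). I lower it.

step_arm(moves=[[-1,0.2,0.1,-0.5,0],[-1,0.2,0.1,-1,0],[-1,0.2,0.1,-2,0],[-1,0.2,0.1,-3,0],[-1,0.2,0.1,-4,0],[-1,0.2,0.1,-4,0],[-1,0.2,0.1,-4,0],[-1,0.2,0.1,-4,0]])

```text
time: 33.8
ee_pos: [0.5224, 0.3949, 0.0835]
orientation: [[-0.99, -0.139, 0.001], [-0.139, 0.99, 0.0], [-0.001, 0.0, -1.0]]
wrist_force: [-0.7, 0.4, -2.2]
finger_gap: 0.0479
grip_force: 62.8
```

```bash
python3 - <<'E'
from w import *
s=read_state();print(np.round(s['ee_pos'],4));c=cam('side');W=cloud(c)
z=s['ee_pos'][2];print('bearing',rect(W,.52,.394,.03,z+.002,z+.012))
E
```

```text
[0.5224 0.3949 0.0835]
bearing (312, 519.3, 390.0, 52, 51, 70.0, np.float64(0.0899), 'max', np.float64(0.0953))
```

step_arm(moves=[[-1,-0.1,0,-0.8,0],[-1,-0.1,0,-1.6,0],[-1,-0.1,0,-2.4,0],[-1,-0.1,0,-3,0],[-1,-0.1,0,-3.3,0],[-1,-0.1,0,-3.4,0],[-1,-0.1,0,-3.4,0],[-1,-0.1,0,-3.4,0]])

```text
time: 34.65
ee_pos: [0.5213, 0.3948, 0.0496]
orientation: [[-0.99, -0.139, 0.001], [-0.139, 0.99, 0.0], [-0.001, 0.0, -1.0]]
wrist_force: [-0.6, -0.7, -1.0]
finger_gap: 0.0482
grip_force: 62.8
```

step_arm(moves=[[-1,0,0,-0.1,0],[-1,0,0,-0.1,0],[-1,0,0,-0.2,0],[-1,0,0,-0.2,0],[-1,0,0,-0.2,0],[-1,0,0,-0.2,0],[-1,0,0,-0.2,0],[-1,0,0,-0.2,0]])

```text
time: 35.45
ee_pos: [0.5211, 0.3947, 0.0473]
orientation: [[-0.99, -0.139, -0.0], [-0.139, 0.99, 0.0], [0.0, 0.0, -1.0]]
wrist_force: [-0.2, 0.6, -2.5]
finger_gap: 0.048
grip_force: 62.8
```

step_arm(moves=[[-1,0,0,-0.1,0],[-1,0,0,-0.1,0],[-1,0,0,-0.1,0],[-1,0,0,-0.1,0],[-1,0,0,-0.2,0],[-1,0,0,-0.2,0],[-1,0,0,-0.2,0],[-1,0,0,-0.2,0]])

```text
time: 36.25
ee_pos: [0.5211, 0.3947, 0.0471]
orientation: [[-0.99, -0.139, 0.0], [-0.139, 0.99, 0.0], [-0.0, 0.0, -1.0]]
wrist_force: [-2.5, -0.9, 10.9]
finger_gap: 0.0483
grip_force: 63.9
```

Contact. I release and retreat up and aside.

step_arm(moves=[[-1,0,0,0.1,0],[-1,0,0,0.1,0],[0.4,0,0,0.1,0],[0.6,0,0,0.1,0],[1,0,0,0.3,0],[1,0,0,1,0],[1,0,0,4,0],[1,0,0,8,0]])

```text
time: 37.05
ee_pos: [0.5197, 0.3939, 0.1242]
orientation: [[-0.99, -0.139, -0.005], [-0.139, 0.99, -0.002], [0.005, -0.002, -1.0]]
wrist_force: [-0.3, 0.5, 0.5]
finger_gap: 0.0854
grip_force: 0.0
```

step_arm(moves=[[1,0,0,4,0],[1,-1,-4,8,0],[1,-2,-8.5,10,0],[1,-3,-13,10,0],[1,-4,-17.5,10,0],[1,-5,-22,10,0],[1,-5,-22,10,0],[1,-5,-22,10,0]])

```text
time: 37.85
ee_pos: [0.4714, 0.1739, 0.226]
orientation: [[-0.991, -0.136, 0.001], [-0.136, 0.991, 0.001], [-0.001, 0.0, -1.0]]
wrist_force: [0.9, 0.8, 0.3]
finger_gap: 0.0856
grip_force: 0.0
```

```bash
python3 - <<'E'
from w import *
for n in ('side','top'):
  c=cam(n);W=cloud(c);save('f_'+n+'.png',cv2.resize(c[0],(800,500)))
  for k,a in dict(narrow=(.52,.394,.027,.048,.059),pan=(.66,.004,.05,.03,.06),p1=(.515,-.343,.045,.045,.07),p2=(.516,-.427,.045,.045,.07)).items(): print(n,k,rect(W,*a))
s=read_state();print(s['time'],np.round(s['ee_pos'],3),s['finger_gap'])
E
```

```text
side narrow (363, 518.2, 394.6, 49, 48, 13.7, np.float64(0.0553), 'max', np.float64(0.059))
side pan (235, 661.9, 5.3, 88, 29, 6.5, np.float64(0.0346), 'max', np.float64(0.0418))
side p1 (145, 513.5, -339.6, 50, 55, 35.5, np.float64(0.0507), 'max', np.float64(0.0529))
side p2 (123, 514.9, -422.8, 49, 52, 35.3, np.float64(0.0499), 'max', np.float64(0.0536))
top narrow 0
top pan (298, 661.4, 3.5, 84, 26, 8.0, np.float64(0.0438), 'max', np.float64(0.0479))
top p1 (353, 514.8, -341.2, 53, 55, 23.5, np.float64(0.057), 'max', np.float64(0.0582))
top p2 (342, 515.2, -427.9, 52, 52, 75.6, np.float64(0.0548), 'max', np.float64(0.0588))
37.95 [0.472 0.175 0.226] 0.08524898117193348
```

View pics/f_side.png

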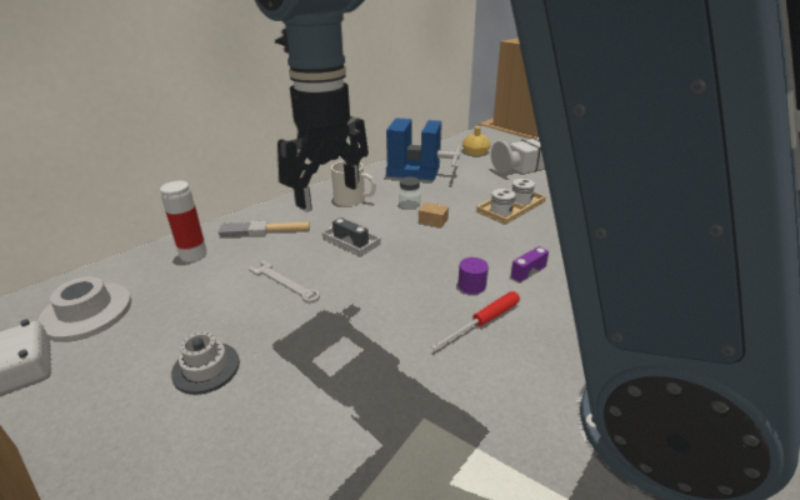

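View pics/f_top.png

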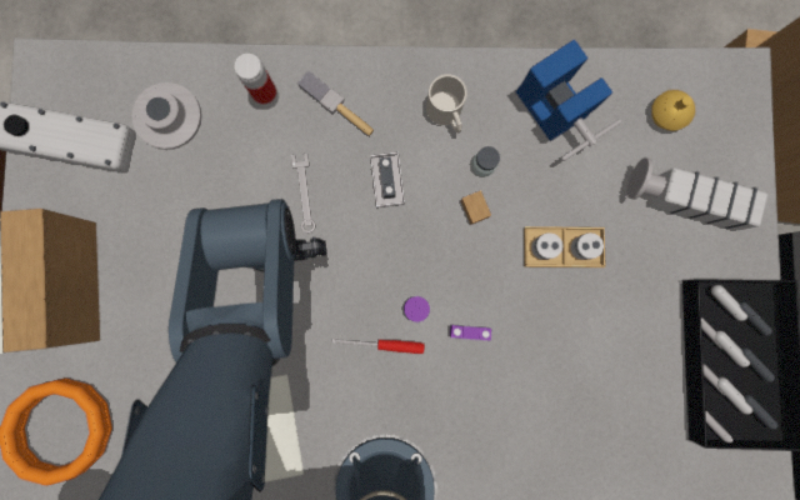

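The pictures show everything in place. The bearings are stacked on the stand at (203,355) in the side view. The cap is in the pan at (350,233) and the pistons are in the tray at (503,200) and (523,190). The purple look-alikes have not moved.

```bash
python3 -c "
from rig import *
print(hand_in())"
```

```text
the job is handed in; nothing more can be done
None
```

The job is handed in at about 38 s: both pistons crown up in the tray, the cap on its feet in the pan, and the narrow bearing on top of the wide one over the post, all released; the hand-in gave no verdict.

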